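# Stand the slumped slide box back up and close the bookend

## Task

The orange slide box has slumped against the blue bookend: with your fingertips push it back upright so that it stands beside the row of slide boxes, leaving the bookend where it is until then. After that push the bookend along the bench until it sits snug against the orange box and the row is closed up without gaps. Only push: do not lift anything, do not let the orange box fall flat, and leave the rest of the row and the amber bottle and white jar standing where they are.

Things in the scene. Friction and masses are not known exactly. Their poses are not given: they have to be found in the camera images.
- slumped_box: orange slide box, loose, 95 mm deep (its x), 32 mm thick (its y), 165 mm tall (its z), 0.3 kg; origin at centre of underside. y along the row, away from cabinet. Starts leaning 28 deg away from the row (z tipped towards +y), foot 5 mm from the white box, +y face resting on the bookend plate, top edge overhanging the bookend base, 146 mm up. Stands by itself within 10 deg.
- row_box3: white plastic slide box, the last of the row, next to the orange one; 95 mm deep (its x), 32 mm thick (its y), 165 mm tall (its z), 0.3 kg; origin at centre of underside. Upright, loose, its y points along the row from the cabinet towards the orange box and the bookend.
- row_box2: green plastic slide box, first or second of the row, upright, loose; 95 mm deep (its x), 32 mm thick (its y), 165 mm tall (its z), 0.3 kg; origin at centre of underside; axes as the white one
- row_box1: blue plastic slide box, first or second of the row, upright, loose; 95 mm deep (its x), 32 mm thick (its y), 165 mm tall (its z), 0.3 kg; origin at centre of underside; axes as the white one
- slide_cabinet: grey steel drawer unit fixed to the bench, 140 mm (x) by 120 mm (y) by 170 mm tall; origin at the centre of its underside; the row stands against its +y side and is backed by it
- bookend: loose blue L-shaped bookend, 0.5 kg: plate 90 mm wide (x), 4 thick, 95 tall; solid base 90 wide, 24 tall, reaching 85 mm along its +y, away from the row. Origin on the bench, mid lower edge of the plate's row-side face; so the base's outer end face, good to push on, is at y = +85 mm. y points along the row, away from the boxes. It slides on the bench.
- amber_bottle: small amber bottle, 42 mm across, 85 mm tall, loose, beyond the row; origin at the centre of its underside
- stain_jar: white ceramic jar, 60 mm across, 75 mm tall, loose, on the robot's side of the cabinet; origin at the centre of its underside
Mind the look-alikes: they are no part of the job. Leave any turquoise look-alike of the row_box1 alone.

How it is judged (in metres and radians):
On the way, in this order (a step that is already met when the one before it is completed fails the run):
1. the orange box stands upright beside the row, the bookend still within 25 mm of where it was (angle between slumped_box's own z axis and vertical below 0.06 rad and y of slumped_box in the frame of row_box3 below 0.05 m and distance of bookend from where it was at the start of the episode below 0.025 m), for 0.3 s.
2. the bookend is pushed up against the orange box and the row is closed (angle between slumped_box's own z axis and vertical below 0.06 rad and y of bookend in the frame of slumped_box below 0.02 m and y of slumped_box in the frame of row_box3 below 0.036 m), for 0.2 s.
At the end, for the whole second after the job is handed in: Orange box upright (3 deg), square (6 deg) and under 4 mm from the white box, in line within 25 mm; bookend flat, square (6 deg), its plate under 4 mm from the orange box, in line within 35 mm; other boxes, amber bottle and jar upright within 15 mm of their starts; at rest (angle between each of slumped_box, bookend, row_box1, row_box2, row_box3, amber_bottle, stain_jar's own z axis and vertical below 0.05 rad and y of slumped_box in the frame of row_box3 between 0.028 and 0.036 m and x of slumped_box in the frame of row_box3 between -0.025 and 0.025 m and angle between the y axis of slumped_box and the y axis of row_box3, either way round below 0.1 rad and y of bookend in the frame of slumped_box between 0.012 and 0.02 m and x of bookend in the frame of slumped_box between -0.035 and 0.035 m and angle between the y axis of bookend and the y axis of slumped_box, either way round below 0.1 rad and distance of each of row_box1, row_box2, row_box3, amber_bottle, stain_jar from where it was at the start of the episode below 0.015 m and linear speed of each of slumped_box, bookend below 0.01 m/s); the robot touches nothing.
It fails at once if a box or the bookend is lifted off the bench (origin of a box above 30 mm, of the bookend above 15 mm) (height (world z) of any of slumped_box, row_box1, row_box2, row_box3 above 0.03 m or height (world z) of bookend above 0.015 m).
It fails at once if the orange box falls flat (angle between slumped_box's own z axis and vertical above 0.8 rad).
It fails at once if the bookend or a box of the row is tipped over (angle between any of bookend, row_box1, row_box2, row_box3's own z axis and vertical above 0.4 rad).
It fails at once if the amber bottle or the jar is shifted by more than 20 mm or lifted (distance of any of amber_bottle, stain_jar from where it was at the start of the episode above 0.02 m).
It also fails if it takes over 51 s, if anything falls off the work surface, if the arm or the gripper's body presses on something with over 40 N, if the wrist force passes 120 N, or if a joint passes its speed limit or range.

## Robot

A 7-joint arm with a two-finger parallel gripper is mounted at the origin on the work surface. World frame = base frame: x ahead of the robot, y to its left, z up, the work surface at z = 0. Lengths are in mm, angles in rad, forces in N, time in s.
With the tool pointing down it reaches from about 350 to 900 mm from the base axis. Payload 8.1 kg.
Tool frame: the origin (TCP) lies at the very end of the fingers, on their centre line; the grasp point (between the pads) lies 19 mm behind it (bot.grip_point_offset is the z of the grasp point in the tool frame, in mm); z points along the fingers, y is the line along which they close (so a half turn about z gives the same grasp; the last joint's range is limited). The gripper opens to 85 mm and grips with 20 to 120 N. Pads are 22 mm wide; open, the fingers measure 114 mm over their backs; the gripper's body (76 mm by 85 mm) begins 54 mm behind the grasp point. The pads swing forward as they close: fully open they stand 13 mm farther back than shut.
Start: joints at [-1.297, 0.434, 0.025, 1.573, -0.012, 1.134, -0.075], TCP at [229.994, 581.157, 231.323] pointing down, gripper open.
Joint ranges: [-2.62, 2.62], [-0.44, 2.09], [-1.27, 1.32], [0.08, 2.57], [-1.32, 4.46], [0.12, 2], [-2.74, 2.74]. Speed limits (rad/s): [2.22, 2.22, 3.01, 3.01, 3.14, 3.14, 3.14].

## Interface

Orientations are given as a unit quaternion [x, y, z, w].
In Python, from rig import bot, snapshot gives the robot as it stands.
- The arm moves only by the shell command python3 -m jog 'ROWS' [FORCE]. ROWS is JSON, one flat list of numbers, 7 for each row, row after row: the shift along the world's x, y, z each as a share of 0.2 m, from -1 to 1, then the turn, a rotation vector about the world's x, y, z each as a share of 180 degrees, from -1 to 1, then the opening, from 0 (shut) to 1 (fully open). In form: [dx, dy, dz, wx, wy, wz, claw, dx, dy, dz, wx, wy, wz, claw, ...]. A call has 1 to 20 rows; each row is the pose to reach, as a shift and turn from the pose commanded when the call began, turning the shorter way round; what a row does not reach only later rows make up. A row lasts 1/8 s, in which the tool goes at most 62.5 mm and 10.7 degrees, less where a joint would pass 70% of its speed; a pose out of reach is approached as far as the arm can. A call with a number of a shift or a turn outside -1 to 1 is refused whole. A call with a gripper value outside its range is refused whole. The fingers move at their own pace and stop on an object; FORCE is the grip in N (left out, the last holds). Time passes only in rows, so rows that repeat a pose let the fingers close. It gives the time, the measured TCP pose, the force, the opening and the grip force at its end, in the units of the state.
- bot.state(): the state, without advancing time (a new reading comes with each control period).
- snapshot(name): name is "scene" or "side" or "wrist"; returns a dict with "img" (384x512x3 uint8, red, green, blue), "depth" (384x512 float32, mm along the optical axis (not along the pixel's ray), 0 where there is no reading), "fx", "fy", "cx", "cy" (pixels), "k1" (the pictures are not rectified: a ray, as slopes to the right and down, at radius r is drawn at 1 + k1 r^2 times it, then the intrinsics apply), "view" (4x4, takes a point from world to camera coordinates). Camera axes: x right, y down, z forward; pixel columns grow to the right and rows downward; lengths in mm; the calibration is good to about 2 mm. A picture is of the moment at which its call begins.
- bot.job_done(): hands the job in; it is judged then, once.
The state is a dict: "t": time; "joints": joint angles; "joint_velocities": joint speeds; "joint_torque": joint torques, N m; "eef_pos": TCP position; "eef_rot": TCP orientation; "ft_force": force on the tool from outside, world axes, zero at the start; "ft_torque": the same for the moment, N m; "gripper_width": finger opening in mm; "finger_force": force on a finger pad.
Only numpy, scipy, OpenCV 4.12 (cv2) and the standard library are available. Lean on these libraries where they do the work, as an engineer would, in place of code of your own. Each camera call takes 0.05 s, during which the arm holds its last target. There are 200 camera calls.

## Working session

There is one attempt and no reset: what is moved stays moved. The work goes in short steps, Python scripts to look and compute and a shell command to move; the robot and the scene stay as the last step left them, time stands still between calls to the robot, and variables do not carry over. Pictures are saved under pics/ and viewed, at most 10 in all, crops included, and the job is handed in when it is done.

```bash
mkdir -p pics; ls; cat > h.py <<'E'
import numpy as np, cv2
from rig import bot, snapshot
def grab(n):
    s=snapshot(n); np.savez(f'{n}.npz',**s); return s
def ray_world(s,u,v,d=None):
    u=np.atleast_1d(u).astype(float);v=np.atleast_1d(v).astype(float)
    x=(u-s['cx'])/s['fx'];y=(v-s['cy'])/s['fy'];a,b=x.copy(),y.copy()
    for _ in range(20):
        r=a*a+b*b;f=1+s['k1']*r;a,b=x/f,y/f
    if d is None: d=s['depth'][v.astype(int),u.astype(int)]
    P=np.stack([a*d,b*d,d],1); V=np.asarray(s['view'])
    return (P-V[:3,3])@V[:3,:3]
E
python3 - <<'E'
from h import *
a=grab('scene');b=grab('side')
for n,s in (('scene',a),('side',b)):
    cv2.imwrite(f'pics/{n}0.png',cv2.cvtColor(s['img'],cv2.COLOR_RGB2BGR))
    V=np.asarray(s['view']); print(n,'cam at',(-V[:3,:3].T@V[:3,3]).round(),'fwd',V[2,:3].round(2),s['k1'])
print(bot.state())
E
```

```text
pics
scene cam at [ 672. -251.  725.] fwd [-0.14  0.27 -0.95] -0.04987382201916955
side cam at [337. -19. 673.] fwd [ 0.34 -0.08 -0.94] -0.039094209346626156
{'t': 0.1, 'joints': array([-1.29660074,  0.4351191 ,  0.02497867,  1.57402983, -0.01163443,
        1.13395001, -0.07510077]), 'joint_velocities': array([ 6.97360323e-04, -2.55181631e-05, -1.41735690e-03, -2.08293020e-03,
       -1.36416305e-03, -2.27570914e-03, -1.25742717e-03]), 'joint_torque': array([ 2.64846858e-03, -6.71761966e+01,  1.02785714e+00, -3.16899168e+01,
        1.58093084e-02,  7.23048899e-03,  4.12259726e-05]), 'eef_pos': array([229.84017705, 580.72274154, 230.61654349]), 'eef_rot': array([ 1.87329255e-01,  9.82296944e-01, -6.75772992e-04, -8.04603617e-05]), 'ft_force': array([0.68574633, 0.49100842, 0.21516448]), 'ft_torque': array([-0.01661315,  0.01228959, -0.02340494]), 'finger_force': 0.0, 'gripper_width': 85.47425445082838}
```

View pics/scene0.png

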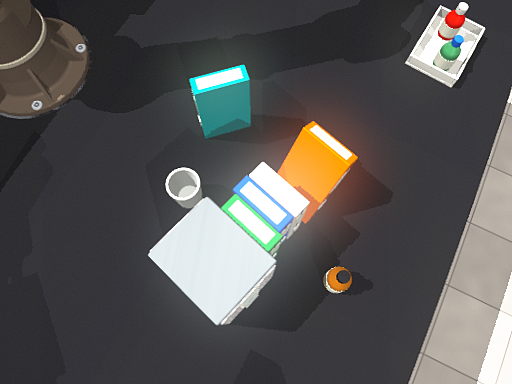

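View pics/side0.png

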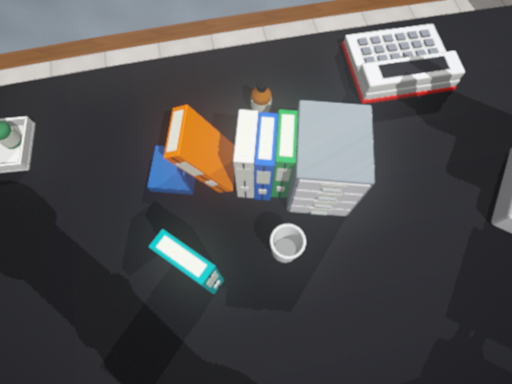

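Scene view: cabinet (212,260), green (250,222), blue (263,205) and white (278,190) boxes, the leaning orange one (318,165), turquoise look-alike (220,100), jar (183,187), bottle (338,280). In the side view the blue bookend base is at (172,170). An enlarged crop will confirm these and give corners.

```bash
python3 - <<'E'
from h import *
def L(n): return dict(np.load(f'{n}.npz'))
a=L('scene');b=L('side')
A=cv2.resize(a['img'][110:290,215:365],None,fx=3.3,fy=3.3,interpolation=cv2.INTER_CUBIC)[:590,:395+100]
B=cv2.resize(b['img'][85:265,135:385],None,fx=3.2,fy=3.2,interpolation=cv2.INTER_CUBIC)
cv2.imwrite('pics/sidecrop.png',B[:,:,::-1])
cv2.imwrite('pics/scenecrop.png',A[:,:,::-1])
for n,s,pts in (('scene',a,{'white':(280,188),'blue':(263,205),'green':(250,222),'or_top':(332,142),'or_face':(315,170),'cab':(212,260),'turq':(221,80),'jar':(195,178),'bottle':(343,272)}),
 ('side',b,{'white':(247,140),'blue':(266,140),'green':(287,140),'or_top':(175,130),'or_face':(205,150),'base':(168,178),'cab':(335,140),'turq':(185,258),'jar':(303,243),'bottle':(262,90)})):
    for k,p in pts.items(): print(n,k,ray_world(s,*p)[0].round(1))
E
```

```text
scene white [619.  -65.2 163.9]
scene blue [ 608.3 -100.3  164.4]
scene green [ 603.1 -131.9  165.3]
scene or_top [657.7  45.3 151.8]
scene or_face [651.9   5.8 113.6]
scene cab [ 581.3 -205.3  169.5]
scene turq [451.6  59.  164.3]
scene jar [465.6 -82.   58.4]
scene bottle [ 762.9 -120.6   84.6]
side white [606.9 -64.5 164.7]
side blue [600.  -93.6 166.5]
side green [ 594.3 -126.4  164.7]
side or_top [655.2  46.1 152.6]
side or_face [634.6   5.8 104.2]
side base [631.5  88.8  23.7]
side cab [ 577.  -199.5  169.2]
side turq [442.   56.8 166. ]
side jar [ 446.5 -127.1   70.6]
side bottle [ 756.9 -123.    75.9]
```

View pics/sidecrop.png

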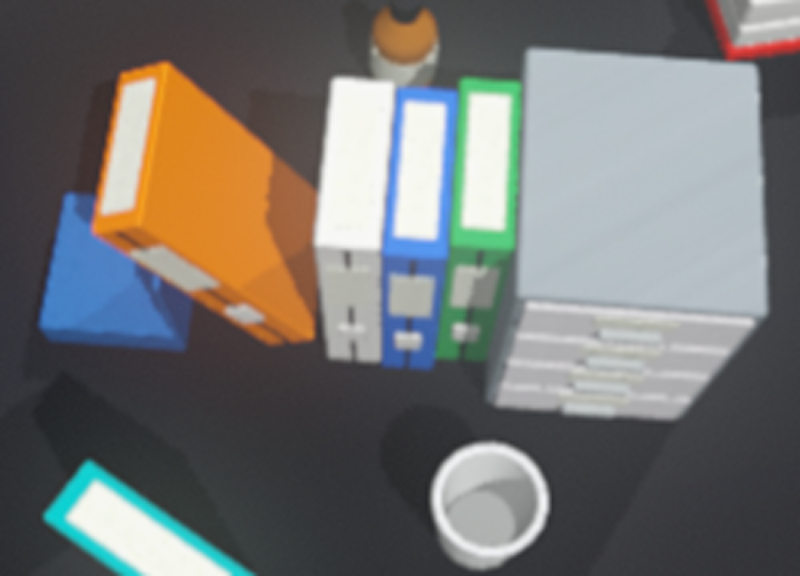

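View pics/scenecrop.png

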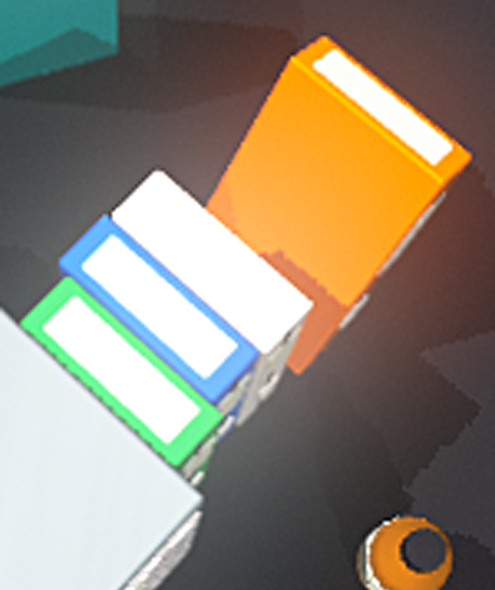

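Both crops agree: the orange box is the only leaning one (side 205,150; scene 318,165), on the blue bookend base (side 168,178). The turquoise look-alike stands apart at (185,258). Heights come out as stated (165, 24, 170, 152). Next I'll fit the row axis and faces.

```bash
python3 - <<'E'
from h import *
def L(n): return dict(np.load(f'{n}.npz'))
vv,uu=np.mgrid[0:384,0:512]
for n in('scene','side'):
    s=L(n);P=ray_world(s,uu.ravel(),vv.ravel());P[s['depth'].ravel()==0]=0
    H=cv2.cvtColor(s['img'],cv2.COLOR_RGB2HSV).reshape(-1,3).astype(int)
    def rect(m,name):
        r=cv2.minAreaRect(P[m][:,:2].astype(np.float32));print(n,name,m.sum(),np.round(cv2.boxPoints(r)).tolist(),'sz',np.round(r[1],1),'ang',round(r[2],2),'z',P[m][:,2].mean().round(1))
    x,y,z=P.T; sat=H[:,1]
    near=(abs(x-600)<120)
    rect((z>166.5)&near&(y<-140),'cab')
    rect((z>160)&near&(y>-145)&(y<0)&(x>520),'row tops')
    blue=(H[:,0]>100)&(H[:,0]<125)&(sat>120)
    if n=='side': rect(blue&(abs(z-24)<3)&near&(y>20),'base')
    org=(H[:,0]<20)&(sat>150)&near&(y>-60)
    rect(org&(z<20),'orange low') if (org&(z<20)).sum()>5 else 0
    rect(org&(z>150),'orange high')
    # face plane (row side)
    c=org&(z<140)&(z>10)
    if n=='scene':
        Q=P[c];m=Q.mean(0);w,V=np.linalg.eigh(np.cov((Q-m).T));nn=V[:,0]*np.sign(V[2,0])
        print('face normal',nn.round(3),'tilt',np.degrees(np.arcsin(nn[2])).round(1),'yaw of -n',np.degrees(np.arctan2(-nn[1],-nn[0])).round(1),'c',m.round(1),'rms',w[0]**.5)
    for nm,cc in(('jar',(455,-105)),('bot',(757,-122)),('turq',(447,58))):
        m=(z>30 if nm!='turq' else z>160)&(np.hypot(x-cc[0],y-cc[1])<(70 if nm=='turq' else 40)); rect(m,nm)
E
```

```text
scene cab 8233 [[496.0, -243.0], [630.0, -280.0], [665.0, -151.0], [531.0, -114.0]] sz [133.2 139.5] ang 74.55 z 169.5
scene row tops 4197 [[520.0, -145.0], [641.0, -176.0], [670.0, -62.0], [549.0, -31.0]] sz [117.3 124.9] ang 75.49 z 165.2
scene orange low 23 [[602.0, 151.0], [669.0, -57.0], [757.0, -29.0], [691.0, 179.0]] sz [ 93.1 218.4] ang 17.76 z 5.2
scene orange high 401 [[604.0, 38.0], [695.0, 10.0], [703.0, 37.0], [612.0, 64.0]] sz [27.9 94.8] ang 73.0 z 154.6
face normal [-0.239 -0.847  0.475] tilt 28.3 yaw of -n 74.3 c [645.4  -1.2  99.4] rms 1.5416152341043385
scene jar 711 [[420.0, -123.0], [474.0, -140.0], [491.0, -86.0], [437.0, -69.0]] sz [56.5 57.3] ang 72.6 z 59.2
scene bot 555 [[742.0, -111.0], [749.0, -151.0], [790.0, -143.0], [783.0, -103.0]] sz [41.7 40.8] ang 10.53 z 62.1
scene turq 1020 [[402.0, 38.0], [426.0, 13.0], [493.0, 80.0], [469.0, 104.0]] sz [94.2 34.3] ang 44.91 z 164.5
side cab 5719 [[493.0, -238.0], [628.0, -277.0], [663.0, -159.0], [527.0, -119.0]] sz [123.  141.1] ang 73.82 z 169.5
side row tops 3543 [[519.0, -145.0], [643.0, -170.0], [667.0, -55.0], [543.0, -29.0]] sz [117.7 126.1] ang 78.18 z 165.0
side base 1013 [[597.0, 49.0], [683.0, 24.0], [708.0, 106.0], [621.0, 132.0]] sz [85.9 90.7] ang 73.4 z 23.4
side orange low 45 [[572.0, -15.0], [593.0, -36.0], [719.0, 90.0], [698.0, 110.0]] sz [178.2  29.3] ang 44.83 z 13.5
side orange high 438 [[602.0, 36.0], [695.0, 14.0], [702.0, 40.0], [609.0, 63.0]] sz [27.6 95.8] ang 76.17 z 155.5
side jar 575 [[424.0, -129.0], [481.0, -135.0], [487.0, -76.0], [430.0, -71.0]] sz [58.5 57.2] ang 84.09 z 61.1
side bot 455 [[738.0, -137.0], [772.0, -148.0], [786.0, -108.0], [751.0, -97.0]] sz [42.3 36.4] ang 71.04 z 58.7
side turq 1548 [[402.0, 40.0], [424.0, 17.0], [492.0, 83.0], [470.0, 107.0]] sz [95.1 32.4] ang 44.37 z 165.1
```

```bash
python3 -m jog '[1,-1,0,0,0,-0.235,0.5,1,-1,0,0,0,-0.235,0.5,1,-1,0,0,0,-0.235,0.5,1,-1,0,0,0,-0.235,0.5,1,-1,0,0,0,-0.235,0.5,1,-1,0,0,0,-0.235,0.5,1,-1,0,0,0,-0.235,0.5]' && python3 -m jog '[1,-1,0,0,0,-0.235,0.5,1,-1,0,0,0,-0.235,0.5,1,-1,0,0,0,-0.235,0.5,1,-1,0,0,0,-0.235,0.5,1,-1,0,0,0,-0.235,0.5,1,-1,0,0,0,-0.235,0.5,1,-1,0,0,0,-0.235,0.5]'
cat >> h.py <<'E'
from scipy.spatial.transform import Rotation as R
r=np.array([.279,.960]);p=np.array([.960,-.279])
def st(P): P=np.atleast_2d(P); return np.c_[P[:,:2]@r,P[:,:2]@p,P[:,2]].round(1)
def tcp():
    b=bot.state();y=R.from_quat(b['eef_rot']).as_matrix()
    print('t',b['t'],'xyz',b['eef_pos'].round(1),'stz',st(b['eef_pos'])[0],'tool y az',np.degrees(np.arctan2(y[1,1],y[0,1])).round(1),'z',y[:,2].round(3),'F',b['ft_force'].round(1),'w',round(b['gripper_width'],1))
E
python3 - <<'E'
from h import *
tcp()
s=dict(np.load('scene.npz'));b=dict(np.load('side.npz'))
# ray at known height
def atz(s,u,v,z):
    a=ray_world(s,u,v,1.);c=ray_world(s,u,v,1000.);k=(z-a[0,2])/(c[0,2]-a[0,2]);return a+k*(c-a)
for c in((157,170),(312,303),(110,215),(262,357)): print('white scene',st(atz(s,215+c[0]/3.3,110+c[1]/3.3,165)))
for c in((331,78),(394,82),(380,250),(316,245)): print('white side',st(atz(b,135+c[0]/3.2,85+c[1]/3.2,165)))
for c in((322,38),(470,155)): print('or top edge(146) scene',st(atz(s,215+c[0]/3.3,110+c[1]/3.3,146)))
for c in((122,68),(94,230)): print('or top edge side',st(atz(b,135+c[0]/3.2,85+c[1]/3.2,146)))
for c in((40,328),(188,348)): print('base side z24',st(atz(b,135+c[0]/3.2,85+c[1]/3.2,24)))
E
```

```text
t: 0.98
eef_pos: [429.1, 381.9, 231.0]
eef_rot: [0.529, 0.849, -0.0, -0.0]
ft_force: [-1.6, 0.6, 0.5]
gripper_width: 42.5
finger_force: 0.0
t: 1.85
eef_pos: [629.0, 183.5, 230.8]
eef_rot: [0.799, 0.602, -0.0, -0.001]
ft_force: [-0.1, -0.7, -0.3]
gripper_width: 42.4
finger_force: 0.0
t 1.85 xyz [629.  183.5 230.8] stz [351.7 552.6 230.8] tool y az -16.0 z [-0.001  0.001 -1.   ] F [-0.1 -0.7 -0.3] w 42.4Traceback (most recent call last):
  File "<stdin>", line 7, in <module>
  File "<stdin>", line 6, in atz
  File "h.py", line 11, in ray_world
    P=np.stack([a*d,b*d,d],1); V=np.asarray(s['view'])
    raise ValueError('all input arrays must have the same shape')
ValueError: all input arrays must have the same shape
```

```bash
cat >> h.py <<'E'
def atz(s,u,v,z):
    a=ray_world(s,u,v,np.array([1.]));c=ray_world(s,u,v,np.array([1000.]));k=(z-a[0,2])/(c[0,2]-a[0,2]);return a+k*(c-a)
E
python3 - <<'E'
from h import *
s=dict(np.load('scene.npz'));b=dict(np.load('side.npz'))
for c in((157,170),(312,303),(110,215),(262,357)): print('white scene',st(atz(s,215+c[0]/3.3,110+c[1]/3.3,165)))
for c in((331,78),(394,82),(380,250),(316,245)): print('white side',st(atz(b,135+c[0]/3.2,85+c[1]/3.2,165)))
for c in((322,38),(470,155)): print('or top edge(146) scene',st(atz(s,215+c[0]/3.3,110+c[1]/3.3,146)))
for c in((122,68),(94,230)): print('or top edge side',st(atz(b,135+c[0]/3.2,85+c[1]/3.2,146)))
for c in((40,328),(188,348)): print('base side z24',st(atz(b,135+c[0]/3.2,85+c[1]/3.2,24)))
E
```

```text
white scene [[123.2 564.9 165. ]]
white scene [[123.6 658.6 165. ]]
white scene [[ 92.4 564.3 165. ]]
white scene [[ 89.8 658.8 165. ]]
white side [[126.2 655.5 165. ]]
white side [[ 94.  655.8 165. ]]
white side [[ 93.7 561.4 165. ]]
white side [[124.6 561.6 165. ]]
or top edge(146) scene [[236.4 571.3 146. ]]
or top edge(146) scene [[237.5 663.7 146. ]]
or top edge side [[239.4 665.1 146. ]]
or top edge side [[238.3 569.7 146. ]]
base side z24 [[297.4 558.8  24. ]]
base side z24 [[207.3 553.2  24. ]]
```

```bash
python3 -m jog '[0.19,-0.455,0,0,0,0,0.5,0.19,-0.455,0,0,0,0,0.5,0.19,-0.455,-0.15,0,0,0,0.5,0.19,-0.455,-0.35,0,0,0,0.5,0.19,-0.455,-0.555,0,0,0,0.5,0.19,-0.455,-0.555,0,0,0,0.5,0.19,-0.455,-0.555,0,0,0,0.5]' && python3 -c "
from h import *
tcp()" && python3 -m jog '[-0.017,-0.058,0,0,0,0,0.5,-0.034,-0.115,0,0,0,0,0.5,-0.045,-0.154,0,0,0,0,0.5,-0.056,-0.192,0,0,0,0,0.5,-0.067,-0.23,0,0,0,0,0.5,-0.078,-0.269,0,0,0,0,0.5,-0.089,-0.307,0,0,0,0,0.5,-0.1,-0.346,0,0,0,0,0.5,-0.1,-0.346,0,0,0,0,0.5]'
python3 - <<'E'
from h import *
tcp()
a=grab('scene');b=grab('side')
cv2.imwrite('pics/m1.png',np.vstack([cv2.resize(s['img'][60:300,100:400],None,fx=1.25,fy=1.25)[:,:,::-1] for s in(a,b)]))
E
```

```text
t: 2.72
eef_pos: [668.5, 91.6, 121.9]
eef_rot: [0.799, 0.601, 0.001, 0.0]
ft_force: [-0.8, -0.2, 0.1]
gripper_width: 42.6
finger_force: 0.0
t 2.725 xyz [668.5  91.6 121.9] stz [274.4 616.2 121.9] tool y az -16.1 z [ 0.002  0.001 -1.   ] F [-0.8 -0.2  0.1] w 42.6
t: 3.85
eef_pos: [648.5, 20.5, 121.8]
eef_rot: [0.8, 0.6, 0.001, 0.0]
ft_force: [-2.3, 2.9, 10.0]
gripper_width: 42.9
finger_force: 0.3
t 3.85 xyz [648.5  20.5 121.8] stz [200.6 616.9 121.8] tool y az -16.2 z [ 0.002  0.001 -1.   ] F [-2.3  2.9 10. ] w 42.9
```

View pics/m1.png

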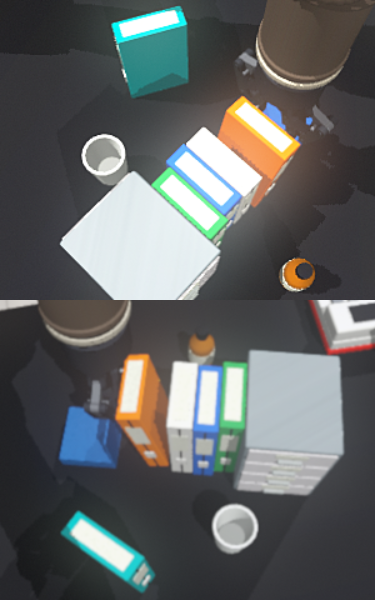

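The orange box is nearly up (scene crop 260,130; side crop 140,400), with the bookend unmoved at side crop (90,440). The 10 N upward force suggests the top edge is rubbing on the fingers, so I'll raise the tips a little while finishing the push.

```bash
python3 -m jog '[0,0,0.05,0,0,0,0.5,-0.004,-0.015,0.1,0,0,0,0.5,-0.01,-0.034,0.1,0,0,0,0.5,-0.016,-0.055,0.1,0,0,0,0.5,-0.022,-0.075,0.1,0,0,0,0.5,-0.028,-0.096,0.1,0,0,0,0.5,-0.033,-0.115,0.1,0,0,0,0.5,-0.033,-0.115,0.1,0,0,0,0.5]'
cat >> h.py <<'E'
def boxes(tag):
    vv,uu=np.mgrid[0:384,0:512]
    for n in('scene','side'):
        s=grab(n);P=ray_world(s,uu.ravel(),vv.ravel());P[s['depth'].ravel()==0]=0
        H=cv2.cvtColor(s['img'],cv2.COLOR_RGB2HSV).reshape(-1,3).astype(int)
        q=st(P);hue,sat=H[:,0],H[:,1];t=q[:,1]
        for nm,m in(('orange',(hue<20)&(sat>150)&(q[:,2]>140)&(q[:,0]>80)&(q[:,0]<260)&(abs(t-615)<70)),
            ('white',(sat<40)&(q[:,2]>160)&(q[:,2]<168)&(q[:,0]>85)&(q[:,0]<124)&(abs(t-610)<60)),
            ('base',(hue>100)&(hue<125)&(sat>120)&(abs(q[:,2]-24)<4)&(q[:,0]>150)&(abs(t-605)<70))):
            if m.sum()<20: continue
            Q=q[m];rc=cv2.minAreaRect(Q[:,:2].astype(np.float32))
            print(tag,n,nm,m.sum(),'s',np.percentile(Q[:,0],[1,99]).round(1),'t',np.percentile(Q[:,1],[1,99]).round(1),'z',np.percentile(Q[:,2],[2,98]).round(1),'sz',np.round(rc[1],1),'ang',round(rc[2],1))
E
python3 - <<'E'
from h import *
tcp();boxes('a')
E
```

```text
t: 4.95
eef_pos: [641.3, -2.5, 140.3]
eef_rot: [0.8, 0.6, -0.0, 0.0]
ft_force: [0.4, 0.6, 0.2]
gripper_width: 42.5
finger_force: 0.0
t 4.95 xyz [641.3  -2.5 140.3] stz [176.5 616.4 140.3] tool y az -16.2 z [-0. -0. -1.] F [0.4 0.6 0.2] w 42.5
a scene orange 133 s [126.1 158.4] t [569.9 663.6] z [153.9 166. ] sz [93.9 33.1] ang 89.7
a scene white 1355 s [ 85.4 123.3] t [564.2 656.9] z [162.4 167. ] sz [94.8 38.8] ang 89.9
a scene base 51 s [260.2 297.4] t [629.4 649.4] z [22.  25.6] sz [40.1 18.4] ang 20.8
a side orange 470 s [129.3 160.8] t [567.3 661.9] z [148.1 166.3] sz [96.8 31.8] ang 90.0
a side white 1073 s [ 85.5 123.5] t [562.1 655.3] z [162.3 166.6] sz [96.3 38.8] ang 90.0
a side base 1472 s [214.1 298.5] t [560.2 648.6] z [20.8 25.6] sz [86.5 91.3] ang 0.5
```

Orange now stands at s≈127–160 with no contact, and the bookend hasn't moved. Next: move behind the base's outer face and down.

```bash
python3 -m jog '[0.03,0.15,0,0,0,0,0.5,0.08,0.4,0,0,0,0,0.5,0.155,0.745,0,0,0,0,0.5,0.155,0.745,0,0,0,0,0.5,0.155,0.745,-0.2,0,0,0,0.5,0.155,0.745,-0.45,0,0,0,0.5,0.155,0.745,-0.6,0,0,0,0.5,0.155,0.745,-0.65,0,0,0,0.5,0.155,0.745,-0.65,0,0,0,0.5]'
python3 - <<'E'
from h import *
tcp();boxes('b')
a=dict(np.load('scene.npz'));b=dict(np.load('side.npz'))
cv2.imwrite('pics/m2.png',np.vstack([cv2.resize(s['img'][60:300,100:400],None,fx=1.25,fy=1.25)[:,:,::-1] for s in(a,b)]))
E
```

```text
t: 6.18
eef_pos: [672.5, 146.6, 10.5]
eef_rot: [0.8, 0.6, -0.0, 0.0]
ft_force: [1.3, -0.2, -0.1]
gripper_width: 42.6
finger_force: 0.0
t 6.175 xyz [672.5 146.6  10.5] stz [328.4 604.7  10.5] tool y az -16.2 z [-0. -0. -1.] F [ 1.3 -0.2 -0.1] w 42.6
b scene orange 99 s [127.8 159.9] t [570.  663.8] z [152.4 165.9] sz [93.9 32.1] ang 89.8
b scene white 1348 s [ 85.5 123.4] t [564.4 657.1] z [162.3 167. ] sz [94.6 38.8] ang 90.0
b scene base 1138 s [246.6 296.9] t [562.1 650.4] z [21.3 26.3] sz [63.5 90.3] ang 1.9
b side orange 491 s [132.4 164.2] t [567.6 662.2] z [147.9 166.1] sz [32.3 95.7] ang 0.0
b side white 1082 s [ 85.5 123.6] t [562.4 655.1] z [162.3 166.4] sz [95.2 38.8] ang 90.0
b side base 1485 s [214.1 298.6] t [559.8 648.4] z [20.8 25.8] sz [86.1 91.8] ang 0.3
```

View pics/m2.png

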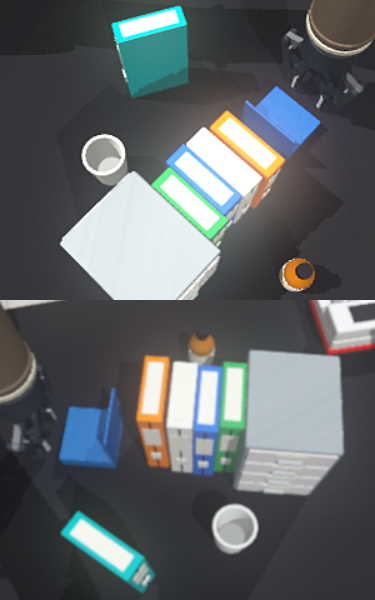

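Orange is upright beside the white box (scene crop 248,140), the plate is a gap away, and the fingers are behind the base face (330,85). Pushing the bookend.

```bash
python3 -m jog '[-0.014,-0.048,0,0,0,0,0.5,-0.028,-0.096,0,0,0,0,0.5,-0.036,-0.125,0,0,0,0,0.5,-0.045,-0.154,0,0,0,0,0.5,-0.053,-0.182,0,0,0,0,0.5,-0.061,-0.211,0,0,0,0,0.5,-0.07,-0.24,0,0,0,0,0.5,-0.078,-0.269,0,0,0,0,0.5,-0.084,-0.29,0,0,0,0,0.5,-0.091,-0.312,0,0,0,0,0.5,-0.098,-0.336,0,0,0,0,0.5,-0.098,-0.336,0,0,0,0,0.5]'
python3 - <<'E'
from h import *
tcp();boxes('c')
E
```

```text
t: 7.78
eef_pos: [653.5, 80.1, 11.0]
eef_rot: [0.8, 0.601, 0.001, 0.0]
ft_force: [1.7, 2.1, 3.4]
gripper_width: 42.5
finger_force: 1.9
t 7.775 xyz [653.5  80.1  11. ] stz [259.2 605.   11. ] tool y az -16.2 z [ 0.002  0.001 -1.   ] F [1.7 2.1 3.4] w 42.5
c scene orange 91 s [129.1 161.4] t [569.9 663.9] z [151.9 165.4] sz [32.6 94.1] ang 0.1
c scene white 1347 s [ 85.5 123.4] t [564.4 657.1] z [162.3 167. ] sz [38.7 94.8] ang 0.0
c scene base 713 s [216.  246.7] t [563.  650.3] z [21.3 26.5] sz [32.2 89.6] ang 0.3
c side orange 472 s [130.8 162.4] t [567.5 662. ] z [146.8 166. ] sz [32.2 95.9] ang 0.3
c side white 1084 s [ 85.5 123.5] t [562.3 654.7] z [162.3 166.5] sz [95.9 38.8] ang 90.0
c side base 1406 s [172.7 248.5] t [560.1 648.5] z [20.9 25.4] sz [91.1 85.5] ang 88.9
```

```bash
python3 -m jog '[-0.003,-0.01,0,0,0,0,0.5,-0.006,-0.019,0,0,0,0,0.5,-0.008,-0.029,0,0,0,0,0.5,-0.008,-0.029,0,0,0,0,0.5]'; python3 -m jog '[-0.0015,-0.005,0,0,0,0,0.5,-0.003,-0.01,0,0,0,0,0.5,-0.003,-0.01,0,0,0,0,0.5]'
python3 - <<'E'
from h import *
tcp();boxes('d')
E
```

```text
t: 8.38
eef_pos: [651.7, 75.4, 10.6]
eef_rot: [0.799, 0.601, 0.001, -0.0]
ft_force: [1.4, 6.0, 4.9]
gripper_width: 42.3
finger_force: 3.1
t: 8.75
eef_pos: [651.2, 74.1, 10.6]
eef_rot: [0.799, 0.601, 0.001, -0.0]
ft_force: [1.5, 8.1, 4.4]
gripper_width: 42.6
finger_force: 4.0
t 8.75 xyz [651.2  74.1  10.6] stz [252.8 604.5  10.6] tool y az -16.1 z [ 0.001  0.002 -1.   ] F [1.5 8.1 4.4] w 42.6
d scene orange 76 s [124.3 155.6] t [570.  663.6] z [157.1 165.9] sz [31.6 93.8] ang 0.6
d scene white 1357 s [ 85.6 123.2] t [564.6 657.1] z [162.5 166.9] sz [38.8 94.9] ang 0.0
d scene base 725 s [209.3 240.5] t [561.8 649.9] z [21.4 26.4] sz [89.6 32.4] ang 89.5
d side orange 375 s [127.9 157.6] t [567.4 662. ] z [148.7 165.9] sz [30.6 95.5] ang 0.4
d side white 1091 s [ 85.4 123.6] t [562.1 655.1] z [162.3 166.6] sz [38.8 96.3] ang 0.0
d side base 1345 s [166.9 241.9] t [559.9 647.8] z [21.  25.5] sz [85.4 91. ] ang 0.1
```

```bash
python3 -m jog '[-0.0015,-0.005,0,0,0,0,0.5,-0.003,-0.01,0,0,0,0,0.5,-0.003,-0.01,0,0,0,0,0.5]'; python3 -m jog '[-0.0015,-0.005,0,0,0,0,0.5,-0.0015,-0.005,0,0,0,0,0.5]'
python3 - <<'E'
from h import *
tcp();boxes('e')
a=dict(np.load('scene.npz'));b=dict(np.load('side.npz'))
cv2.imwrite('pics/m3.png',np.vstack([cv2.resize(s['img'][y0:y0+120,x0:x0+200],None,fx=2.5,fy=2.5,interpolation=cv2.INTER_CUBIC)[:,:,::-1] for s,x0,y0 in((a,200,120),(b,130,90))]))
E
```

```text
t: 9.22
eef_pos: [650.9, 73.2, 10.7]
eef_rot: [0.799, 0.601, 0.002, -0.001]
ft_force: [3.1, 9.9, 3.6]
gripper_width: 42.5
finger_force: 5.4
t: 9.48
eef_pos: [650.8, 73.1, 10.7]
eef_rot: [0.799, 0.602, 0.002, -0.001]
ft_force: [4.0, 13.1, 3.2]
gripper_width: 43.0
finger_force: 6.4
t 9.475 xyz [650.8  73.1  10.7] stz [251.7 604.4  10.7] tool y az -16.0 z [ 0.002  0.004 -1.   ] F [ 4.  13.1  3.2] w 43.0
e scene orange 77 s [123.1 154.9] t [569.9 663.7] z [156.9 166.2] sz [32.2 93.8] ang 1.0
e scene white 1340 s [ 85.6 122.5] t [564.1 657.2] z [162.4 166.8] sz [38.2 95.3] ang 0.1
e scene base 727 s [208.  239.3] t [562.7 649.5] z [21.4 26.1] sz [33.  89.2] ang 0.2
e side orange 373 s [127.  156.6] t [567.3 662.1] z [149.3 165.9] sz [31.2 96. ] ang 0.9
e side white 1097 s [ 85.4 123.5] t [562.1 655.1] z [162.3 166.5] sz [95.6 38.8] ang 90.0
e side base 1366 s [165.  240.9] t [559.7 647.5] z [21.1 25.5] sz [91.5 83.7] ang 88.7
```

View pics/m3.png

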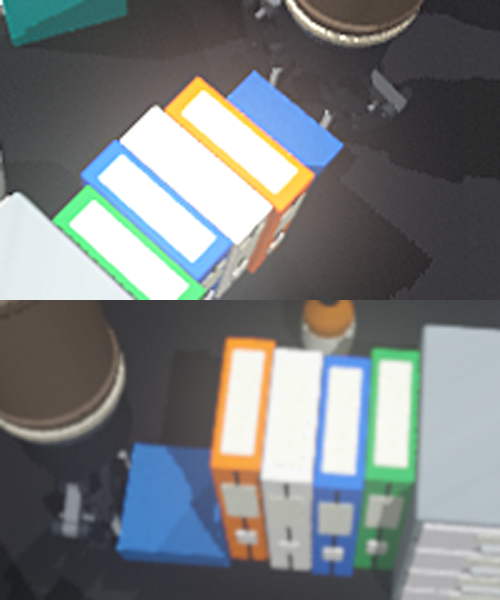

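The row is closed: orange (crop 240,135; side 240,440) touches white, the bookend plate sits against it, and the 13 N push shows firm contact. Backing off, then checking.

```bash
python3 -m jog '[0.007,0.024,0,0,0,0,0.5,0.028,0.096,0,0,0,0,0.5,0.07,0.24,0,0,0,0,0.5,0.084,0.29,0.1,0,0,0,0.5,0.084,0.29,0.4,0,0,0,0.5,0.084,0.29,0.7,0,0,0,0.5,0.084,0.29,0.7,0,0,0,0.5,0.084,0.29,0.7,0,0,0,0.5,0.084,0.29,0.7,0,0,0,0.5]'
python3 - <<'E'
from h import *
tcp();boxes('f')
a=dict(np.load('scene.npz'));b=dict(np.load('side.npz'))
cv2.imwrite('pics/m4.png',np.vstack([cv2.resize(s['img'][y0:y0+200,x0:x0+260],None,fx=1.5,fy=1.5,interpolation=cv2.INTER_CUBIC)[:,:,::-1] for s,x0,y0 in((a,140,110),(b,130,80))]))
E
```

```text
t: 10.7
eef_pos: [665.4, 127.0, 148.5]
eef_rot: [0.8, 0.6, -0.001, -0.001]
ft_force: [0.7, -0.8, 0.4]
gripper_width: 42.7
finger_force: 0.0
t 10.7 xyz [665.4 127.  148.5] stz [307.5 603.3 148.5] tool y az -16.2 z [-0.003 -0.001 -1.   ] F [ 0.7 -0.8  0.4] w 42.7
f scene orange 70 s [123.1 154.8] t [569.9 663.8] z [156.7 165.7] sz [31.8 94. ] ang 0.3
f scene white 1337 s [ 85.5 122.5] t [564.2 656.9] z [162.4 167. ] sz [95.4 38.4] ang 90.0
f scene base 728 s [208.  239.4] t [562.3 649.4] z [21.3 26.2] sz [33.2 89.7] ang 0.3
f side orange 375 s [126.9 156.7] t [567.4 662.2] z [148.9 166. ] sz [31.1 95.6] ang 0.7
f side white 1104 s [ 85.4 123.6] t [562.1 655. ] z [162.3 166.5] sz [38.8 95.6] ang 0.0
f side base 1387 s [166.  240.8] t [559.7 647.6] z [20.9 25.6] sz [91.6 83.6] ang 89.5
```

View pics/m4.png

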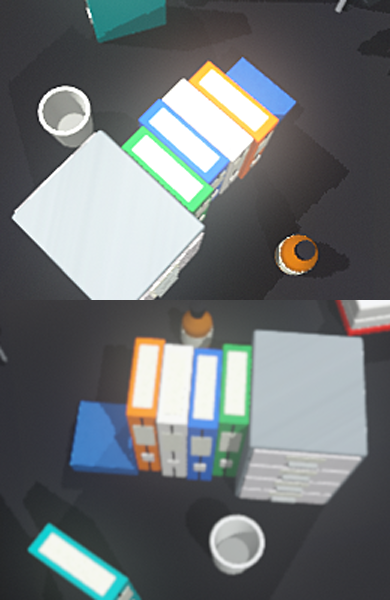

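The row is closed and everything is upright; the bottle (298,255) and jar (65,112) are where they were, and the arm is clear. Handing in.

```bash
python3 -c "
from rig import bot
print(bot.job_done())"
```

```text
the job is handed in; nothing more can be done
None
```

The orange box is back upright against the white box, the bookend is pushed snug against it, and the job is handed in; the hand-in gave no verdict, but the last camera check showed no visible gaps, the bottle and jar in place, and the arm clear.

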